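# Free the comb and bring the marked jar round to the front

## Robot

A 6-joint arm with a two-finger parallel gripper is mounted at the origin on the work surface. World frame = base frame: x ahead of the robot, y to its left, z up, the work surface at z = 0. Lengths are in mm, angles in rad, forces in N, time in s.
With the tool pointing down it reaches from about 300 to 875 mm from the base axis. Payload 6.4 kg.
Tool frame: the origin (TCP) lies on the mounting face of the last link; the fingertips stand 173 mm ahead of it and the grasp point (between the pads) lies 155 mm ahead of it (tip_extent is the distance from the TCP to the fingertips, in mm); z points along the fingers, y is the direction in which the jaws open and shut (so a half turn about z gives the same grasp; the last joint's range is limited). The gripper opens to 85 mm and grips with 20 to 120 N. Pads are 22 mm wide; open, the fingers measure 114 mm over their backs; the gripper's body (76 mm by 85 mm) begins 54 mm behind the grasp point. The pads swing forward as they close: fully open they stand 13 mm farther back than shut.
Start: joints at [-1.517, 0.181, 1.607, -0, 1.354, -0.206], TCP at [147.726, -555.715, 404.688] pointing down, gripper open.
Joint ranges: [-2.99, 2.99], [-0.89, 2.07], [0.3, 2.58], [-1.14, 4.28], [0, 2.63], [-3.12, 3.12]. Speed limits (rad/s): [2.57, 2.57, 3.01, 3.14, 3.14, 3.14].

## Interface

Orientations are given as a unit quaternion [w, x, y, z].
In Python, from cell import * gives the robot as it stands.
- The arm moves only by the tool carry_out, never from a script. Its argument "motion" is a list of rows, each an object of numbers: "dx", "dy", "dz": the shift along the world's x, y, z in m; "wx", "wy", "wz": the turn, a rotation vector about the world's x, y, z in rad. In form: [{"dx": .., "dy": .., "dz": .., "wx": .., "wy": .., "wz": ..}, ...]. A call has exactly 8 rows; each row is the pose to reach, as a shift and turn from the pose commanded when the call began; what a row does not reach only later rows make up. A row lasts 1/8 s, in which the tool goes at most 62.5 mm and 10.7 degrees, less where a joint would pass 70% of its speed; a pose out of reach is approached as far as the arm can. A call with a gripper value outside its range is refused whole. "grip" is the finger opening in m, from 0 to 0.0854, set as the call begins (left out, the last holds). The fingers move at their own pace and stop on an object; "newtons" is the grip in N (left out, the last holds). Time passes only in rows, so rows that repeat a pose let the fingers close, or fill a call up. It gives the time, the measured TCP pose, the force and the opening at its end, in the units of the state.
- read_state(): the state, without advancing time (a new reading comes with each control period).
- get_image(name): name is "scene" or "top"; returns (picture, depth): 420x560x3 uint8, blue, green, red; 420x560 float32, mm along the optical axis (not along the pixel's ray), 0 where there is no reading.
- camera_info(name): a dict with "vertical_fov" (degrees; the focal length in pixels is half the picture's height over the tangent of half this angle, whatever the lens; pixels are square), "cx", "cy" (the principal point, pixels), "R" (3x3) and "t" (3): a world point X has camera coordinates R X + t. Camera axes: x right, y down, z forward; pixel columns grow to the right and rows downward; lengths in mm; the calibration is good to about 2 mm. A picture is of the moment at which its call begins. camera_info takes no time and is no camera call.
- job_done(): hands the job in, once; it reports no verdict.
The state is a dict: "time": time; "q": joint angles; "dq": joint speeds; "tau": joint torques, N m; "ee_pos": TCP position; "tcp_rot": TCP orientation; "wrist_force": force on the tool from outside, world axes, zero at the start; "wrist_torque": the same for the moment, N m; "opening": finger opening in mm.
Only numpy, scipy, OpenCV 4.12 (cv2) and the standard library are available. Lean on these libraries where they do the work, as an engineer would, in place of code of your own. Each camera call takes 0.05 s, during which the arm holds its last target.

## Task

The bamboo comb stuck in the grey slotted stand juts over the turntable organiser and blocks its jars: slide the comb straight up out of its slot, lower it into the marble tray and let go of it there (flat or on edge). Then turn the organiser by its rose-gold centre handle until the jar with the red band and red spot stands at the front, in line with the red dot on the white base, and finish while still gripping the handle so that the turntable is held still there. Keep the jars upright in their wells and leave the other things on the counter where they stand.

Things in the scene. Friction and masses are not known exactly. Their poses are not given: they have to be found in the camera images.
- comb_mid (a point): centre of the loose bamboo comb, 180 long (x) x 8 thick (y) x 55 high (z) mm, 40 g, standing on its teeth with the 26 mm high solid spine on top. At the start its lower 25 mm sits in the stand's slot, its upper 30 mm is free to pinch across its 8 mm thickness (top edge 110 mm above the counter, centre 82.5 mm); one end juts over the turntable at a height where a turning jar would hit it. x runs along its length, z up out of the slot
- stand: fixed grey slotted stand beside the far left of the turntable; slot along its x, 11 mm wide, 25 mm deep, open at the top and both ends, slot floor 55 mm and stand top 80 mm above the counter; 31 mm wide (70 mm at the foot), reaching from x = -30 to x = +80 mm of its origin, which is on the counter. Its -x end points at the turntable
- tray: fixed shallow marble tray to the right, outside 240 (x) x 140 (y) mm, walls 6 mm thick and 22 mm high, inner floor about 6 mm above the counter; origin at the centre of its underside, on the counter
- base: fixed white smooth plastic base under the turntable, a disc of radius 125 mm, 14 mm high, with a tongue on its front carrying a red dot. Origin on the turning axis, on the counter. The front, marked by the dot 146 mm from the axis, is its -x direction (towards the robot, give or take 15 degrees)
- turntable: clear acrylic turntable, disc radius 122 mm with a low rim, that spins freely without end stops either way about its z (vertical) on the base and stays where it is left (friction about 0.03 N m). Origin on its axis on the underside of the disc, 16 mm above the counter; its floor is 24 mm above the counter. Three jars stand in square wells 12 mm deep, 75 mm from the axis and 120 degrees apart
- handle (a point): centre of the rose-gold bar handle on the turntable's axis, fixed to the turntable, 60 mm long (x) x 14 mm thick (y, pinch here from above) x 42 mm high (z); centre 125 mm and top 146 mm above the counter; a 22 mm thick post joins it to the disc. Axes are the turntable's
- jar_marked_mid (a point): centre of the marked jar: white, with a red band round it and a red spot on its lid; diameter 52 mm, height 60 mm, 100 g, loose in its well with about 1.5 mm of play each side, top 84 mm above the counter
- jar_a_mid (a point): centre of a plain white jar of the same size in another well
- jar_b_mid (a point): centre of the other plain white jar of the same size
- tumbler: white ceramic tumbler, diameter 76, height 100 mm, origin at the underside; leave it alone
- lipstick: rose-gold lipstick case, diameter 22, height 75 mm, origin at the underside; leave it alone
- perfume: amber glass perfume bottle with black cap, 30 x 50 x 106 mm, origin at the underside; leave it alone
- polish: small dark red nail polish bottle, diameter 30, height 70 mm, origin at the underside; leave it alone
Not all that is in view belongs to the job. Leave any purple or turquoise look-alike of the part that bears jar_b_mid alone.

How it is judged:
By the outcome, as a careful person would: the job done as asked, in the order asked, and still so for the second after the job is handed in, while the arm keeps its last pose, push and grip.
It also fails if it takes over 72 s, if anything falls off the work surface, if the arm or the gripper's body presses on something with over 40 N, if the wrist force passes 120 N, or if a joint passes its speed limit or range.

## Working session

There is one attempt and no reset: what is moved stays moved. The work goes in short steps, Python scripts to look and compute and a tool call to move; the robot and the scene stay as the last step left them, time stands still between calls to the robot, and variables do not carry over. Pictures are saved under pics/ and viewed, and the job is handed in when it is done.

Besides the shell and the picture viewer there is one more tool, called as name(argument=value, ...), one argument or row to a line, values as JSON. carry_out: Moves the arm, as the interface text tells. Its arguments: {"type":"object","properties":{"motion":{"type":"array"},"grip":{"type":"number"},"newtons":{"type":"number"}},"required":["motion"]}

```bash
ls; mkdir -p pics
python3 - <<'E'
from cell import *
import cv2,numpy as np
for n in("scene","top"):
    p,d=get_image(n);cv2.imwrite(f"pics/{n}0.png",p);np.save(f"pics/{n}0.npy",d)
    c=camera_info(n);print(n,c)
s=read_state();print(s)
E
```

```text
pics
scene {'vertical_fov': 52.341987268403656, 'cx': 276.5346914803013, 'cy': 211.5234277767395, 'R': array([[-0.51197977,  0.85878085,  0.01929145],
       [ 0.4812765 ,  0.30538028, -0.82165431],
       [-0.71151222, -0.41138586, -0.56965957]]), 't': array([ 306.43757933, -169.97542781, 1567.71415552])}
top {'vertical_fov': 51.81364119508554, 'cx': 285.68485620416476, 'cy': 211.37929186146775, 'R': array([[-9.39045814e-03, -9.99954875e-01, -1.43771910e-03],
       [-9.83744276e-01,  9.49605520e-03, -1.79323796e-01],
       [ 1.79329356e-01, -2.69584657e-04, -9.83789057e-01]]), 't': array([  4.85768308, 589.80695984, 999.02646059])}
{'time': 0.1, 'q': array([-1.51731468e+00,  1.81489466e-01,  1.60792102e+00, -2.18853942e-05,
        1.35380050e+00, -2.06302211e-01]), 'dq': array([ 0.000831  , -0.00303064, -0.00146578, -0.00107782, -0.00062517,
       -0.00042391]), 'tau': array([ 8.23025675e-04, -4.45871830e+01, -3.52243280e+01, -3.62698866e-04,
        3.92723770e-03, -3.92194386e-05]), 'ee_pos': array([ 147.70122239, -555.46738718,  403.85495419]), 'tcp_rot': array([-8.07623757e-04,  9.91575267e-01,  1.29529283e-01,  5.11157097e-05]), 'wrist_force': array([1.02678244, 0.42491308, 0.61188594]), 'wrist_torque': array([ 0.05854705, -0.03961321,  0.00281517]), 'opening': 85.58965814120842}
```

View pics/scene0.png

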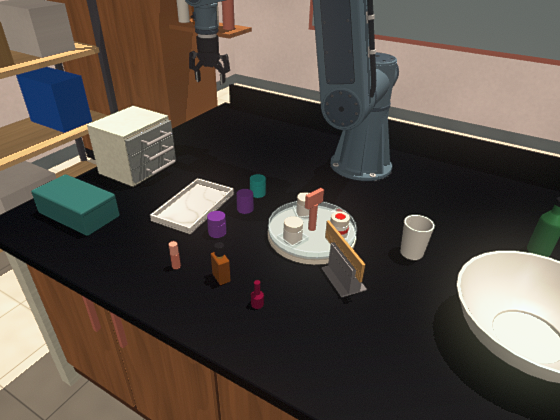

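View pics/top0.png

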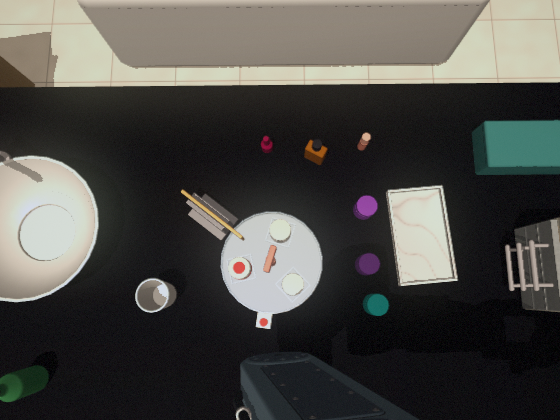

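The top view shows the turntable centred near (271,261) px. Three white jars stand on it: one with a red spot at (238,268), plain ones at (280,230) and (292,284). The handle is at (270,259), the red dot at (264,322) and the comb runs from (182,191) to (243,239). The tray is centred at (422,235). Purple and turquoise look-alikes at (366,207), (368,264) and (376,305) stay untouched. Next I'll measure and check an enlarged crop.

```bash
cat > h.py <<'E'
import numpy as np,cv2
from cell import *
def cam(n):
    c=camera_info(n);f=210/np.tan(np.radians(c["vertical_fov"]/2));return c,f
def ray(n,u,v,z):
    c,f=cam(n);d=c["R"].T@np.array([(u-c["cx"])/f,(v-c["cy"])/f,1.]);o=-c["R"].T@c["t"]
    return o+d*(z-o[2])/d[2]
def proj(n,X):
    c,f=cam(n);p=c["R"]@np.asarray(X,float)+c["t"];return p[0]/p[2]*f+c["cx"],p[1]/p[2]*f+c["cy"]
def pts(n,mask,z):
    v,u=np.nonzero(mask);return np.array([ray(n,a,b,z)[:2] for a,b in zip(u,v)])
def pix3(n,mask,d):
    c,f=cam(n);v,u=np.nonzero(mask&(d>0));Z=d[v,u]
    P=np.stack([(u-c["cx"])/f*Z,(v-c["cy"])/f*Z,Z],1);return (P-c["t"])@c["R"]
E
python3 - <<'E'
from h import *
p=cv2.imread("pics/top0.png");d=np.load("pics/top0.npy")
cv2.imwrite("pics/crop_top.png",cv2.resize(p[170:340,165:335],None,fx=3.5,fy=3.5,interpolation=cv2.INTER_NEAREST))
q=cv2.imread("pics/scene0.png")
cv2.imwrite("pics/crop_sc.png",cv2.resize(q[170:310,240:390],None,fx=4,fy=4,interpolation=cv2.INTER_NEAREST))
hsv=cv2.cvtColor(p,cv2.COLOR_BGR2HSV)
H,S,V=[hsv[...,i].astype(int) for i in range(3)]
vv,uu=np.mgrid[:420,:560]
def box(a,b,c,e): return (uu>=a)&(uu<b)&(vv>=c)&(vv<e)
red=((H<6)|(H>174))&(S>170)&(V>120)
for nm,m,z in(("spot",red&box(220,255,250,285),84),("dot",red&box(250,280,312,335),14)):
    P=pts("top",m,z);print(nm,m.sum(),P.mean(0))
# 3D via depth
comb=(H>10)&(H<25)&(S>110)&(V>100)&box(170,250,180,245)
P=pix3("top",comb,d);print("comb",comb.sum(),np.percentile(P[:,2],[5,50,95]))
P=pts("top",comb,110);r=cv2.minAreaRect(P.astype(np.float32));print(r,P.mean(0))
A=P-P.mean(0);w,V2=np.linalg.eigh(A.T@A);print("dir",V2[:,1],np.degrees(np.arctan2(V2[1,1],V2[0,1])))
for i in range(400,0): pass
hm=((H<12)|(H>172))&(S>60)&(S<190)&box(258,284,240,278)
P=pix3("top",hm,d);print("handle",hm.sum(),np.percentile(P[:,2],[5,50,95]))
Pall=pix3("top",box(160,350,170,340),d)
t=Pall[(Pall[:,2]>138)&(Pall[:,2]<155)];r=cv2.minAreaRect(t[:,:2].astype(np.float32));print("handle top",len(t),r)
m=box(215,330,200,320)&(S<60)&(V>90)
P=pts("top",m,28)
cnts,_=cv2.findContours(m.astype(np.uint8),cv2.RETR_EXTERNAL,cv2.CHAIN_APPROX_NONE)
c=max(cnts,key=cv2.contourArea);(e,ax,an)=cv2.fitEllipse(c);print("disc",e,ax,ray("top",*e,28))
m=box(375,470,180,292)&(S<70)&(V>90)
cnts,_=cv2.findContours(m.astype(np.uint8),cv2.RETR_EXTERNAL,cv2.CHAIN_APPROX_NONE)
c=max(cnts,key=cv2.contourArea).reshape(-1,2)
Q=np.array([ray("top",a,b,22)[:2] for a,b in c],np.float32);print("tray",cv2.minAreaRect(Q))
for nm,z,u,v in(("jarA",84,280,229),("jarB",84,292,284),("jarM",84,238,268),("tumb",100,150,292),("lip",75,365,137),("perf",106,318,147),("pol",70,267,140)):
    print(nm,ray("top",u,v,z))
E
```

```text
spot 36 [455.65871095 112.40217927]
dot 0 nan
comb 234 [ 72.29188531 108.91868124 112.54716898]
((576.247802734375, 170.97030639648438), (180.83045959472656, 8.888983726501465), 51.798099517822266) [585.62931581 182.30780905]
dir [0.61122344 0.79145809] 52.321981817486666
handle 199 [107.55295513 145.17533518 148.37691366]
handle top 179 ((470.1751708984375, 36.335540771484375), (14.044011116027832, 59.63235855102539), 72.76850891113281)<stdin>:12: RuntimeWarning: Mean of empty slice.
  ret = ret.dtype.type(ret / rcount)
Traceback (most recent call last):
  File "h.py", line 11, in pts
    v,u=np.nonzero(mask);return np.array([ray(n,a,b,z)[:2] for a,b in zip(u,v)])
                                          ~~~^^^^^^^^^
  File "h.py", line 6, in ray
    c,f=cam(n);d=c["R"].T@np.array([(u-c["cx"])/f,(v-c["cy"])/f,1.]);o=-c["R"].T@c["t"]
        ~~~^^^
  File "h.py", line 4, in cam
    c=camera_info(n);f=210/np.tan(np.radians(c["vertical_fov"]/2));return c,f
ValueError: time passes only in moves, steps and waits
```

View pics/crop_top.png

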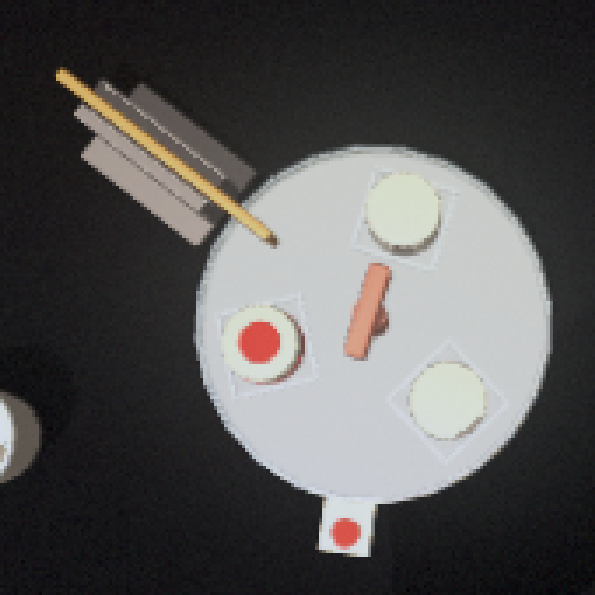

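View pics/crop_sc.png

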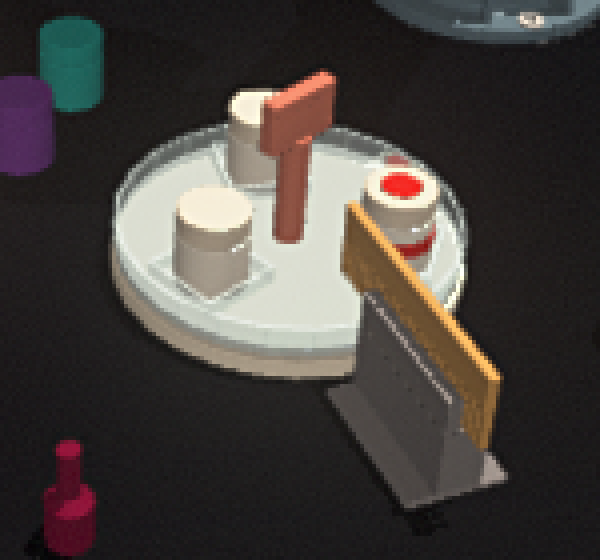

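The crop confirms the marked jar: red spot at (238,268), with a red band visible in the scene view. I'll cache the calibration and finish measuring.

```bash
python3 - <<'E'
s=open('h.py').read().replace('''def cam(n):
    c=camera_info(n)''','''_C={}
def cam(n):
    if n not in _C:_C[n]=camera_info(n)
    c=_C[n]''')
open('h.py','w').write(s)
E
python3 - <<'E'
from h import *
p=cv2.imread("pics/top0.png");d=np.load("pics/top0.npy")
hsv=cv2.cvtColor(p,cv2.COLOR_BGR2HSV)
H,S,V=[hsv[...,i].astype(int) for i in range(3)]
vv,uu=np.mgrid[:420,:560]
def box(a,b,c,e): return (uu>=a)&(uu<b)&(vv>=c)&(vv<e)
red=((H<8)|(H>172))&(S>140)&(V>110)
for nm,m,z in(("spot",red&box(220,255,250,285),84),("dot",red&box(250,280,312,335),14)):
    P=pts("top",m,z);print(nm,m.sum(),P.mean(0))
m=box(215,330,200,320)&(S<60)&(V>90)
cnts,_=cv2.findContours(m.astype(np.uint8),cv2.RETR_EXTERNAL,cv2.CHAIN_APPROX_NONE)
c=cv2.convexHull(max(cnts,key=cv2.contourArea)).reshape(-1,2)
Q=np.array([ray("top",a,b,28)[:2] for a,b in c],np.float32);print("disc",cv2.minEnclosingCircle(Q))
m=box(375,470,180,292)&(S<70)&(V>90)
cnts,_=cv2.findContours(m.astype(np.uint8),cv2.RETR_EXTERNAL,cv2.CHAIN_APPROX_NONE)
c=max(cnts,key=cv2.contourArea).reshape(-1,2)
Q=np.array([ray("top",a,b,22)[:2] for a,b in c],np.float32);print("tray",cv2.minAreaRect(Q))
Q=pix3("top",box(160,350,170,340),d)
cb=Q[(Q[:,2]>100)&(Q[:,2]<118)&(Q[:,1]>75)]
r=cv2.minAreaRect(cb[:,:2].astype(np.float32));print("comb depth",r,np.median(cb[:,2]))
mm=(H>10)&(H<28)&(S>90)&(V>80)&box(170,250,180,245)
P=pts("top",mm,110);print("comb ray rect",cv2.minAreaRect(P.astype(np.float32)))
for nm,z,u,v in(("jarA",84,280,229),("jarB",84,292,284),("tumb",100,150,292),("lip",75,365,137),("perf",106,318,147),("pol",70,267,140),("purp1",60,366,203),("purp2",60,368,262),("turq",60,376,303)):
    print(nm,ray("top",u,v,z).round())
# scene check: comb ends & handle top by two views
q=cv2.imread("pics/scene0.png");ds=np.load("pics/scene0.npy")
P=pix3("scene",box(240,390,170,310),ds)
cb=P[(P[:,2]>100)&(P[:,2]<116)&(P[:,1]>75)];print("comb scene",len(cb),cv2.minAreaRect(cb[:,:2].astype(np.float32)))
hd=P[(P[:,2]>138)&(P[:,2]<155)];print("handle scene",len(hd),hd.mean(0),cv2.minAreaRect(hd[:,:2].astype(np.float32)))
E
```

```text
spot 97 [454.58290054 108.62839413]
dot 39 [326.62885306  56.16934942]
disc ((463.06231689453125, 39.171382904052734), 133.12966918945312)
tray ((535.1021118164062, -335.5403137207031), (241.7506866455078, 146.5983428955078), 4.7507405281066895)
comb depth ((486.49896240234375, 241.4052276611328), (178.26351928710938, 235.68026733398438), 51.84529495239258) 109.17088914817556
comb ray rect ((575.4093017578125, 169.57235717773438), (184.06399536132812, 9.33388900756836), 51.971458435058594)
jarA [542.  13.  84.]
jarB [415. -14.  84.]
tumb [400. 306. 100.]
lip [ 770. -198.   75.]
perf [735. -79. 106.]
pol [766.  44.  70.]
purp1 [ 607. -196.   60.]
purp2 [ 465. -194.   60.]
turq [ 370. -209.   60.]
comb scene 298 ((578.1416015625, 173.56185913085938), (181.53651428222656, 10.617239952087402), 51.87652587890625)
handle scene 103 [475.24959691  38.77676406 144.5097427 ] ((471.9571533203125, 39.01124572753906), (16.000816345214844, 59.446937561035156), 72.9529800415039)
```

Measurements (mm):

| Item | Result |
|---|---|
| Turning axis | (471,37) |
| Dot direction | 172.4° |
| Marked jar direction | 102.5°, so it needs a turn of about +70° |
| Handle long axis | -17.2° |
| Comb centre | (577,172), along 51.9° |
| Tray centre | (535,-335), long axis at 4.75° |

The jaws start at -75.1° and need to be at -38.1° for the comb.

carry_out(
  motion=[
    {"dx": 0.015, "dy": 0.025, "dz": 0, "wx": 0, "wy": 0, "wz": 0.02},
    {"dx": 0.042, "dy": 0.071, "dz": 0, "wx": 0, "wy": 0, "wz": 0.06},
    {"dx": 0.071, "dy": 0.12, "dz": 0, "wx": 0, "wy": 0, "wz": 0.1},
    {"dx": 0.1, "dy": 0.17, "dz": 0, "wx": 0, "wy": 0, "wz": 0.15},
    {"dx": 0.129, "dy": 0.219, "dz": 0, "wx": 0, "wy": 0, "wz": 0.19},
    {"dx": 0.158, "dy": 0.268, "dz": 0, "wx": 0, "wy": 0, "wz": 0.24},
    {"dx": 0.187, "dy": 0.317, "dz": 0, "wx": 0, "wy": 0, "wz": 0.28},
    {"dx": 0.214, "dy": 0.364, "dz": 0, "wx": 0, "wy": 0, "wz": 0.32},
  ],
  grip=0.05,
)

```text
time: 1.1
ee_pos: [362.2, -189.9, 404.6]
tcp_rot: [0.0, 0.958, 0.286, 0.0]
wrist_force: [0.5, 0.2, 0.2]
opening: 49.8
```

carry_out(
  motion=[
    {"dx": 0.03, "dy": 0.05, "dz": 0, "wx": 0, "wy": 0, "wz": 0.04},
    {"dx": 0.06, "dy": 0.1, "dz": 0, "wx": 0, "wy": 0, "wz": 0.09},
    {"dx": 0.09, "dy": 0.15, "dz": 0, "wx": 0, "wy": 0, "wz": 0.13},
    {"dx": 0.12, "dy": 0.2, "dz": 0, "wx": 0, "wy": 0, "wz": 0.18},
    {"dx": 0.15, "dy": 0.25, "dz": 0, "wx": 0, "wy": 0, "wz": 0.22},
    {"dx": 0.18, "dy": 0.3, "dz": 0, "wx": 0, "wy": 0, "wz": 0.27},
    {"dx": 0.2, "dy": 0.34, "dz": 0, "wx": 0, "wy": 0, "wz": 0.3},
    {"dx": 0.215, "dy": 0.364, "dz": 0, "wx": 0, "wy": 0, "wz": 0.326},
  ],
)

```text
time: 2.1
ee_pos: [577.1, 174.5, 403.9]
tcp_rot: [-0.0, 0.899, 0.439, -0.0]
wrist_force: [-0.3, -0.2, 0.9]
opening: 50.1
```

carry_out(
  motion=[
    {"dx": 0, "dy": -0.001, "dz": -0.015, "wx": 0, "wy": 0, "wz": -0.003},
    {"dx": 0, "dy": -0.001, "dz": -0.04, "wx": 0, "wy": 0, "wz": -0.003},
    {"dx": 0, "dy": -0.001, "dz": -0.065, "wx": 0, "wy": 0, "wz": -0.003},
    {"dx": 0, "dy": -0.001, "dz": -0.085, "wx": 0, "wy": 0, "wz": -0.003},
    {"dx": 0, "dy": -0.001, "dz": -0.1, "wx": 0, "wy": 0, "wz": -0.003},
    {"dx": 0, "dy": -0.001, "dz": -0.11, "wx": 0, "wy": 0, "wz": -0.003},
    {"dx": 0, "dy": -0.001, "dz": -0.11, "wx": 0, "wy": 0, "wz": -0.003},
    {"dx": 0, "dy": -0.001, "dz": -0.11, "wx": 0, "wy": 0, "wz": -0.003},
  ],
)

```text
time: 3.1
ee_pos: [577.1, 171.3, 295.5]
tcp_rot: [0.0, 0.9, 0.436, 0.001]
wrist_force: [0.7, -0.2, 0.6]
opening: 50.1
```

Run:
```python
from h import *
s=read_state();print(s["ee_pos"],s["tcp_rot"],s["q"])
a,d=get_image("scene");np.save("pics/s1.npy",d);cv2.imwrite("pics/s1.png",cv2.resize(a[120:310,240:430],None,fx=3,fy=3))
```

```text
[577.09281297 171.33948192 295.4918717 ] [2.49716035e-04 8.99827487e-01 4.36245347e-01 6.54912840e-04] [ 9.16580653e-02  3.54841606e-01  1.62552249e+00 -6.90503727e-06
  1.15982676e+00  7.59613314e-01]
```

View pics/s1.png

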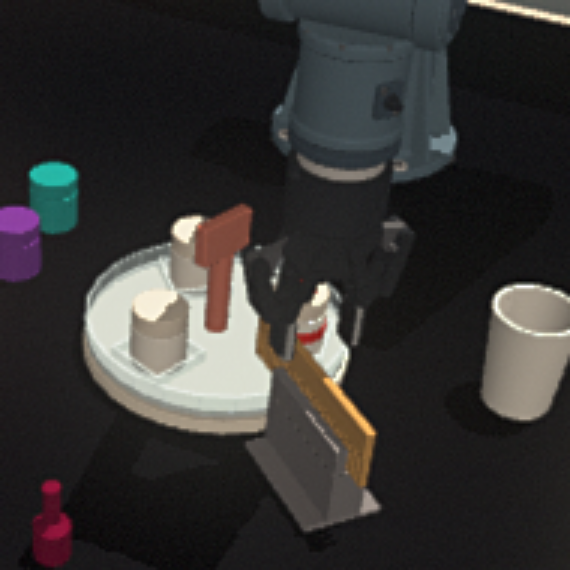

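The fingers at about (290,350) and (355,330) in the crop straddle the comb. I'll descend and close.

carry_out(
  motion=[
    {"dx": 0, "dy": 0, "dz": -0.008, "wx": 0, "wy": 0, "wz": 0.002},
    {"dx": 0, "dy": 0, "dz": -0.018, "wx": 0, "wy": 0, "wz": 0.002},
    {"dx": 0, "dy": 0, "dz": -0.027, "wx": 0, "wy": 0, "wz": 0.002},
    {"dx": 0, "dy": 0, "dz": -0.034, "wx": 0, "wy": 0, "wz": 0.002},
    {"dx": 0, "dy": 0, "dz": -0.038, "wx": 0, "wy": 0, "wz": 0.002},
    {"dx": 0, "dy": 0, "dz": -0.039, "wx": 0, "wy": 0, "wz": 0.002},
    {"dx": 0, "dy": 0, "dz": -0.039, "wx": 0, "wy": 0, "wz": 0.002},
    {"dx": 0, "dy": 0, "dz": -0.039, "wx": 0, "wy": 0, "wz": 0.002},
  ],
)

```text
time: 4.15
ee_pos: [576.9, 171.3, 256.1]
tcp_rot: [0.0, 0.899, 0.437, 0.0]
wrist_force: [-0.5, -0.4, -0.5]
opening: 50.0
```

carry_out(
  motion=[
    {"dx": 0, "dy": 0, "dz": 0, "wx": 0, "wy": 0, "wz": 0},
    {"dx": 0, "dy": 0, "dz": 0, "wx": 0, "wy": 0, "wz": 0},
    {"dx": 0, "dy": 0, "dz": 0, "wx": 0, "wy": 0, "wz": 0},
    {"dx": 0, "dy": 0, "dz": 0, "wx": 0, "wy": 0, "wz": 0},
    {"dx": 0, "dy": 0, "dz": 0, "wx": 0, "wy": 0, "wz": 0},
    {"dx": 0, "dy": 0, "dz": 0, "wx": 0, "wy": 0, "wz": 0},
    {"dx": 0, "dy": 0, "dz": 0, "wx": 0, "wy": 0, "wz": 0},
    {"dx": 0, "dy": 0, "dz": 0, "wx": 0, "wy": 0, "wz": 0},
  ],
  grip=0.0,
  newtons=35,
)

```text
time: 5.15
ee_pos: [576.8, 171.3, 255.8]
tcp_rot: [-0.0, 0.899, 0.437, 0.0]
wrist_force: [-0.4, -0.4, 1.4]
opening: 7.5
```

Opening is 7.5 mm and the wrist force is near zero, so the comb is held. I'll lift straight up.

carry_out(
  motion=[
    {"dx": 0, "dy": 0, "dz": 0.004, "wx": 0, "wy": 0, "wz": 0},
    {"dx": 0, "dy": 0, "dz": 0.012, "wx": 0, "wy": 0, "wz": 0},
    {"dx": 0, "dy": 0, "dz": 0.022, "wx": 0, "wy": 0, "wz": 0},
    {"dx": 0, "dy": 0, "dz": 0.034, "wx": 0, "wy": 0, "wz": 0},
    {"dx": 0, "dy": 0, "dz": 0.05, "wx": 0, "wy": 0, "wz": 0},
    {"dx": 0, "dy": 0, "dz": 0.07, "wx": 0, "wy": 0, "wz": 0},
    {"dx": 0, "dy": 0, "dz": 0.09, "wx": 0, "wy": 0, "wz": 0},
    {"dx": 0, "dy": 0, "dz": 0.105, "wx": 0, "wy": 0, "wz": 0},
  ],
)

```text
time: 6.15
ee_pos: [576.9, 171.3, 362.8]
tcp_rot: [0.0, 0.899, 0.437, 0.001]
wrist_force: [-0.6, -0.7, -0.1]
opening: 7.4
```

Run:
```python
from h import *
s=read_state();print(s["ee_pos"],s["opening"],s["wrist_force"])
a,d=get_image("scene");cv2.imwrite("pics/s2.png",cv2.resize(a[120:310,240:430],None,fx=3,fy=3))
```

```text
[576.93220163 171.3285478  362.79984738] 7.417142425934779 [-0.61807636 -0.6902513  -0.10915401]
```

View pics/s2.png

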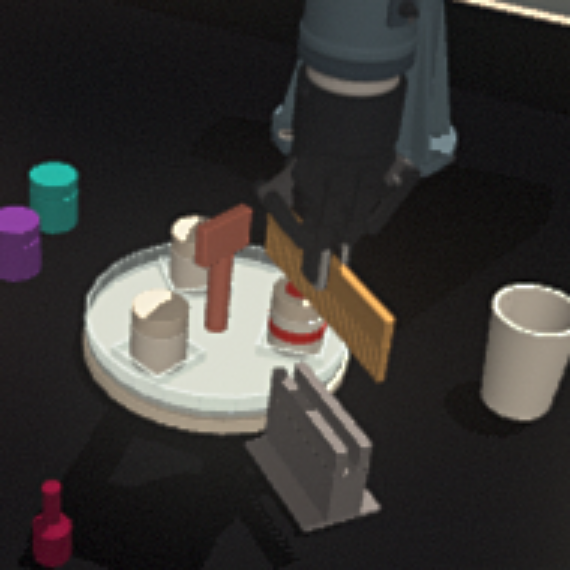

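The comb is held level and clear of the stand. Now I'll carry it over the tray.

carry_out(
  motion=[
    {"dx": 0, "dy": 0, "dz": 0.01, "wx": 0, "wy": 0, "wz": 0},
    {"dx": 0, "dy": -0.015, "dz": 0.025, "wx": 0, "wy": 0, "wz": -0.02},
    {"dx": -0.003, "dy": -0.04, "dz": 0.035, "wx": 0, "wy": 0, "wz": -0.06},
    {"dx": -0.006, "dy": -0.075, "dz": 0.035, "wx": 0, "wy": 0, "wz": -0.12},
    {"dx": -0.01, "dy": -0.12, "dz": 0.035, "wx": 0, "wy": 0, "wz": -0.19},
    {"dx": -0.014, "dy": -0.165, "dz": 0.035, "wx": 0, "wy": 0, "wz": -0.26},
    {"dx": -0.018, "dy": -0.21, "dz": 0.035, "wx": 0, "wy": 0, "wz": -0.33},
    {"dx": -0.021, "dy": -0.255, "dz": 0.035, "wx": 0, "wy": 0, "wz": -0.41},
  ],
)

```text
time: 7.2
ee_pos: [555.1, -86.0, 396.1]
tcp_rot: [0.0, 0.97, 0.243, -0.0]
wrist_force: [0.3, 0.4, -1.1]
opening: 7.0
```

carry_out(
  motion=[
    {"dx": -0.004, "dy": -0.045, "dz": 0, "wx": 0, "wy": 0, "wz": -0.08},
    {"dx": -0.008, "dy": -0.09, "dz": 0, "wx": 0, "wy": 0, "wz": -0.15},
    {"dx": -0.011, "dy": -0.135, "dz": 0, "wx": 0, "wy": 0, "wz": -0.23},
    {"dx": -0.014, "dy": -0.175, "dz": 0, "wx": 0, "wy": 0, "wz": -0.3},
    {"dx": -0.017, "dy": -0.21, "dz": 0, "wx": 0, "wy": 0, "wz": -0.35},
    {"dx": -0.02, "dy": -0.238, "dz": 0, "wx": 0, "wy": 0, "wz": -0.39},
    {"dx": -0.021, "dy": -0.25, "dz": 0, "wx": 0, "wy": 0, "wz": -0.413},
    {"dx": -0.021, "dy": -0.254, "dz": 0, "wx": 0, "wy": 0, "wz": -0.413},
  ],
)

```text
time: 8.2
ee_pos: [534.3, -338.3, 395.7]
tcp_rot: [-0.0, 0.999, 0.04, -0.0]
wrist_force: [-0.4, 0.8, -1.6]
opening: 7.0
```

Run:
```python
from h import *
s=read_state();print(s["ee_pos"],s["opening"],s["wrist_force"])
a,d=get_image("top");cv2.imwrite("pics/t3.png",a)
```

```text
[ 534.32618464 -338.3246179   395.71237909] 6.976465047169009 [-0.36601594  0.83619551 -1.62162607]
```

View pics/t3.png

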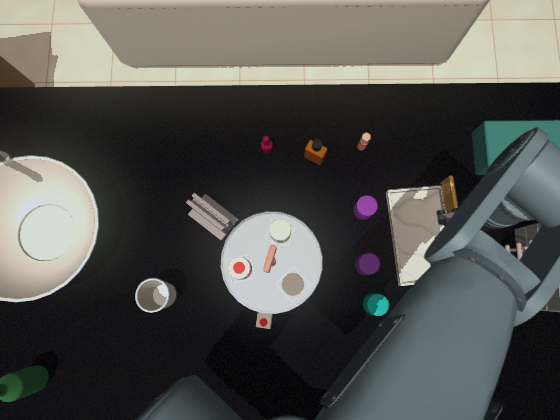

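The comb's far end is visible at (449,195) over the tray side. I'll check that against the expected projection before lowering.

Run:
```python
from h import *
a=np.radians(4.6)
for l in(0,90):
  for z in(195,250): print(l,z,proj("top",(534.3+l*np.cos(a),-338.3+l*np.sin(a),z)))
a,d=get_image("scene");cv2.imwrite("pics/s3.png",cv2.resize(a[100:260,100:300],None,fx=3,fy=3))
```

```text
0 195 (np.float64(447.42445731709364), np.float64(223.83213638583362))
0 250 (np.float64(457.69233258967813), np.float64(219.60314862289334))
90 195 (np.float64(440.80289280306465), np.float64(182.13620555204523))
90 250 (np.float64(450.4656757475553), np.float64(175.37786263935797))
```

View pics/s3.png

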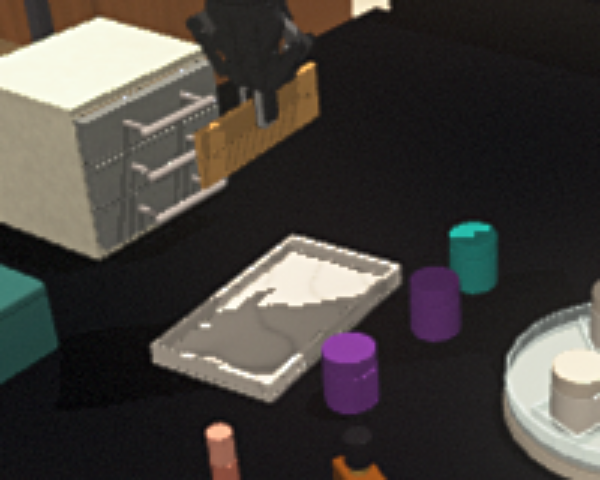

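Run:
```python
from h import *
d=np.load("pics/top0.npy");vv,uu=np.mgrid[:420,:560]
for b in((500,560,215,312),(470,560,118,178)):
  m=(uu>=b[0])&(uu<b[1])&(vv>=b[2])&(vv<b[3]);P=pix3("top",m,d);P=P[P[:,2]>30]
  print(P.min(0),P.max(0));print(P[P[:,2]>60].max(0))
d=get_image("top")[1]
m=(uu>=470)&(uu<560)&(vv>=130)&(vv<310);P=pix3("top",m,d);
for y in range(-600,-300,40):
  k=P[(P[:,1]>y)&(P[:,1]<y+40)];print(y,len(k),np.percentile(k[:,2],[5,50,95]).round() if len(k) else 0)
```

```text
[ 350.07122967 -611.5209982    30.03047884] [ 550.30563843 -527.3113087   176.89559237]
[ 549.5151551  -527.3113087   176.89559237]
[ 688.65492614 -689.42964869   30.02171487] [ 810.32168777 -487.56359556   86.75991047]
[ 810.32168777 -487.56359556   86.75991047]
-600 925 [ -2.  75. 161.]
-560 684 [ -2.  78. 100.]
-520 1235 [-1. 46. 82.]
-480 19 [-3.  1.  5.]
-440 0 0
-400 0 0
-360 2082 [425. 557. 583.]
-320 4531 [482. 574. 610.]
```

The arm is well clear of the cabinet, so I'll lower.

carry_out(
  motion=[
    {"dx": 0.001, "dy": 0.002, "dz": -0.01, "wx": 0, "wy": 0, "wz": 0},
    {"dx": 0.001, "dy": 0.002, "dz": -0.03, "wx": 0, "wy": 0, "wz": 0},
    {"dx": 0.001, "dy": 0.002, "dz": -0.055, "wx": 0, "wy": 0, "wz": 0},
    {"dx": 0.001, "dy": 0.002, "dz": -0.08, "wx": 0, "wy": 0, "wz": 0},
    {"dx": 0.001, "dy": 0.002, "dz": -0.105, "wx": 0, "wy": 0, "wz": 0},
    {"dx": 0.001, "dy": 0.002, "dz": -0.13, "wx": 0, "wy": 0, "wz": 0},
    {"dx": 0.001, "dy": 0.002, "dz": -0.15, "wx": 0, "wy": 0, "wz": 0},
    {"dx": 0.001, "dy": 0.002, "dz": -0.16, "wx": 0, "wy": 0, "wz": 0},
  ],
)

```text
time: 9.35
ee_pos: [535.3, -335.0, 233.4]
tcp_rot: [-0.001, 0.999, 0.041, -0.001]
wrist_force: [0.5, 0.4, -1.0]
opening: 7.3
```

carry_out(
  motion=[
    {"dx": 0, "dy": 0, "dz": -0.006, "wx": 0, "wy": 0, "wz": 0},
    {"dx": 0, "dy": 0, "dz": -0.012, "wx": 0, "wy": 0, "wz": 0},
    {"dx": 0, "dy": 0, "dz": -0.017, "wx": 0, "wy": 0, "wz": 0},
    {"dx": 0, "dy": 0, "dz": -0.021, "wx": 0, "wy": 0, "wz": 0},
    {"dx": 0, "dy": 0, "dz": -0.024, "wx": 0, "wy": 0, "wz": 0},
    {"dx": 0, "dy": 0, "dz": -0.026, "wx": 0, "wy": 0, "wz": 0},
    {"dx": 0, "dy": 0, "dz": -0.026, "wx": 0, "wy": 0, "wz": 0},
    {"dx": 0, "dy": 0, "dz": -0.026, "wx": 0, "wy": 0, "wz": 0},
  ],
)

```text
time: 10.35
ee_pos: [535.8, -335.8, 209.8]
tcp_rot: [0.0, 0.999, 0.041, 0.0]
wrist_force: [0.2, 0.7, 0.0]
opening: 7.1
```

Run:
```python
from h import *
s=read_state();print(s["ee_pos"],s["opening"],s["wrist_force"])
a,d=get_image("scene");cv2.imwrite("pics/s4.png",cv2.resize(a[100:260,100:300],None,fx=3,fy=3))
```

```text
[ 535.77984117 -335.77889822  209.8465335 ] 7.140290158728822 [0.24126826 0.65376297 0.00757139]
```

View pics/s4.png

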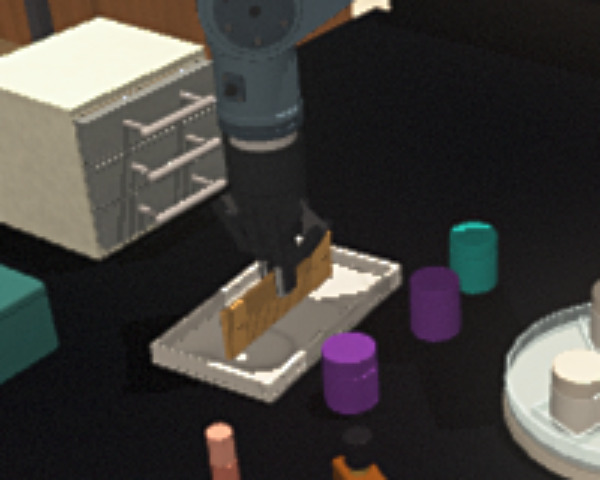

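The comb is inside the tray, about 2–3 mm above the floor. I'll go down a touch more and then release.

carry_out(
  motion=[
    {"dx": 0, "dy": 0, "dz": -0.001, "wx": 0, "wy": 0, "wz": 0},
    {"dx": 0, "dy": 0, "dz": -0.002, "wx": 0, "wy": 0, "wz": 0},
    {"dx": 0, "dy": 0, "dz": -0.002, "wx": 0, "wy": 0, "wz": 0},
    {"dx": 0, "dy": 0, "dz": -0.002, "wx": 0, "wy": 0, "wz": 0},
    {"dx": 0, "dy": 0, "dz": -0.002, "wx": 0, "wy": 0, "wz": 0},
    {"dx": 0, "dy": 0, "dz": -0.002, "wx": 0, "wy": 0, "wz": 0},
    {"dx": 0, "dy": 0, "dz": -0.002, "wx": 0, "wy": 0, "wz": 0},
    {"dx": 0, "dy": 0, "dz": -0.002, "wx": 0, "wy": 0, "wz": 0},
  ],
)

```text
time: 11.4
ee_pos: [535.7, -335.7, 207.7]
tcp_rot: [0.0, 0.999, 0.041, 0.0]
wrist_force: [0.6, 0.3, -0.5]
opening: 7.4
```

carry_out(
  motion=[
    {"dx": 0, "dy": 0, "dz": 0, "wx": 0, "wy": 0, "wz": 0},
    {"dx": 0, "dy": 0, "dz": 0, "wx": 0, "wy": 0, "wz": 0},
    {"dx": 0, "dy": 0, "dz": 0, "wx": 0, "wy": 0, "wz": 0},
    {"dx": 0, "dy": 0, "dz": 0, "wx": 0, "wy": 0, "wz": 0},
    {"dx": 0, "dy": 0, "dz": 0, "wx": 0, "wy": 0, "wz": 0},
    {"dx": 0, "dy": 0, "dz": 0, "wx": 0, "wy": 0, "wz": 0},
    {"dx": 0, "dy": 0, "dz": 0, "wx": 0, "wy": 0, "wz": 0},
    {"dx": 0, "dy": 0, "dz": 0, "wx": 0, "wy": 0, "wz": 0},
  ],
  grip=0.05,
)

```text
time: 12.4
ee_pos: [535.7, -335.7, 207.7]
tcp_rot: [0.0, 0.999, 0.041, -0.0]
wrist_force: [0.5, 0.2, 0.8]
opening: 50.2
```

carry_out(
  motion=[
    {"dx": 0, "dy": 0, "dz": 0.005, "wx": 0, "wy": 0, "wz": 0},
    {"dx": 0, "dy": 0, "dz": 0.015, "wx": 0, "wy": 0, "wz": 0},
    {"dx": 0, "dy": 0, "dz": 0.03, "wx": 0, "wy": 0, "wz": 0},
    {"dx": 0, "dy": 0, "dz": 0.05, "wx": 0, "wy": 0, "wz": 0},
    {"dx": 0, "dy": 0, "dz": 0.08, "wx": 0, "wy": 0, "wz": 0},
    {"dx": 0, "dy": 0, "dz": 0.115, "wx": 0, "wy": 0, "wz": 0},
    {"dx": 0, "dy": 0, "dz": 0.15, "wx": 0, "wy": 0, "wz": 0},
    {"dx": 0, "dy": 0, "dz": 0.18, "wx": 0, "wy": 0, "wz": 0},
  ],
)

```text
time: 13.4
ee_pos: [535.7, -335.7, 391.1]
tcp_rot: [0.001, 0.999, 0.041, 0.001]
wrist_force: [0.4, 0.1, 0.3]
opening: 50.2
```

Run:
```python
from h import *
s=read_state();print(s["ee_pos"],s["tcp_rot"],s["opening"],s["wrist_force"])
a,d=get_image("scene");cv2.imwrite("pics/s5.png",cv2.resize(a[100:260,100:300],None,fx=3,fy=3))
```

```text
[ 535.72448546 -335.66896897  391.08839408] [9.92580875e-04 9.99161675e-01 4.09147361e-02 9.72577256e-04] 50.16992283936703 [0.44069811 0.10534699 0.28523932]
```

View pics/s5.png

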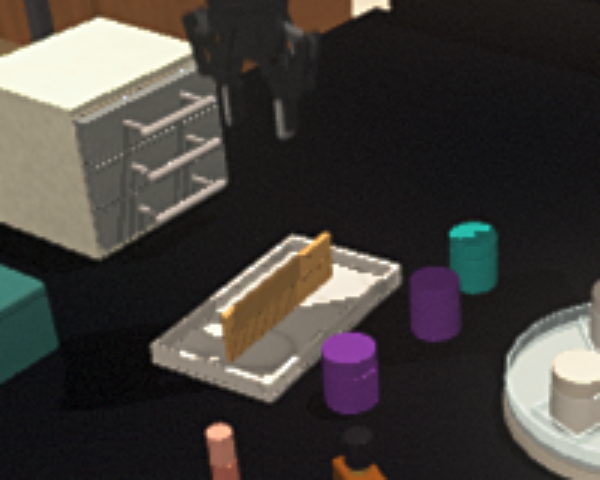

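The comb stands on edge in the tray and is released. I'll re-measure the turntable from the top, then move to the handle.

Run:
```python
from h import *
p,d=get_image("top");cv2.imwrite("pics/t5.png",p)
hsv=cv2.cvtColor(p,cv2.COLOR_BGR2HSV)
H,S,V=[hsv[...,i].astype(int) for i in range(3)]
vv,uu=np.mgrid[:420,:560]
def box(a,b,c,e): return (uu>=a)&(uu<b)&(vv>=c)&(vv<e)
red=((H<8)|(H>172))&(S>140)&(V>60)
for nm,m,z in(("spot",red&box(220,255,250,285),84),("dot",red&box(250,280,312,335),14)):
    P=pts("top",m,z);print(nm,m.sum(),P.mean(0), cv2.minEnclosingCircle(P.astype(np.float32)))
P=pix3("top",box(240,300,235,285),d);t=P[(P[:,2]>138)&(P[:,2]<155)];print("handle",len(t),cv2.minAreaRect(t[:,:2].astype(np.float32)))
hm=((H<14)|(H>172))&(S>70)&box(258,284,240,278)
```

```text
spot 97 [454.58290054 108.62839413] ((454.71343994140625, 109.15655517578125), 12.735705375671387)
dot 46 [326.59972581  56.33094964] ((326.719482421875, 56.46964645385742), 9.049309730529785)
handle 176 ((470.22320556640625, 36.35270690917969), (14.120705604553223, 59.666412353515625), 72.71308135986328)
```

carry_out(
  motion=[
    {"dx": -0.003, "dy": 0.015, "dz": 0, "wx": 0, "wy": 0, "wz": -0.01},
    {"dx": -0.01, "dy": 0.055, "dz": 0, "wx": 0, "wy": 0, "wz": -0.06},
    {"dx": -0.02, "dy": 0.11, "dz": 0, "wx": 0, "wy": 0, "wz": -0.11},
    {"dx": -0.03, "dy": 0.17, "dz": 0, "wx": 0, "wy": 0, "wz": -0.17},
    {"dx": -0.04, "dy": 0.23, "dz": 0, "wx": 0, "wy": 0, "wz": -0.23},
    {"dx": -0.05, "dy": 0.29, "dz": 0, "wx": 0, "wy": 0, "wz": -0.29},
    {"dx": -0.059, "dy": 0.34, "dz": 0, "wx": 0, "wy": 0, "wz": -0.35},
    {"dx": -0.0645, "dy": 0.373, "dz": 0, "wx": 0, "wy": 0, "wz": -0.382},
  ],
)

```text
time: 14.5
ee_pos: [469.2, 40.1, 386.1]
tcp_rot: [-0.0, 0.989, -0.149, -0.002]
wrist_force: [0.0, -0.2, 0.7]
opening: 49.8
```

carry_out(
  motion=[
    {"dx": 0, "dy": 0, "dz": 0, "wx": 0, "wy": 0, "wz": 0},
    {"dx": 0, "dy": 0, "dz": -0.01, "wx": 0, "wy": 0, "wz": 0},
    {"dx": 0, "dy": 0, "dz": -0.025, "wx": 0, "wy": 0, "wz": 0},
    {"dx": 0, "dy": 0, "dz": -0.035, "wx": 0, "wy": 0, "wz": 0},
    {"dx": 0, "dy": 0, "dz": -0.04, "wx": 0, "wy": 0, "wz": 0},
    {"dx": 0, "dy": 0, "dz": -0.04, "wx": 0, "wy": 0, "wz": 0},
    {"dx": 0, "dy": 0, "dz": -0.04, "wx": 0, "wy": 0, "wz": 0},
    {"dx": 0, "dy": 0, "dz": -0.04, "wx": 0, "wy": 0, "wz": 0},
  ],
)

```text
time: 15.5
ee_pos: [471.4, 37.3, 348.2]
tcp_rot: [-0.0, 0.989, -0.15, 0.0]
wrist_force: [0.5, 0.2, -0.2]
opening: 50.0
```

Run:
```python
from h import *
s=read_state();print(s["ee_pos"],s["tcp_rot"],s["q"][5]);r=s["tcp_rot"];print(np.degrees(2*np.arctan2(r[2],r[1]))-90)
a,d=get_image("scene");cv2.imwrite("pics/s6.png",cv2.resize(a[120:290,230:400],None,fx=3.5,fy=3.5))
```

```text
[471.39983288  37.27000697 348.15594748] [-5.22484629e-06  9.88759719e-01 -1.49512496e-01  4.82247168e-04] 1.698054773998265
-107.197354089955
```

View pics/s6.png

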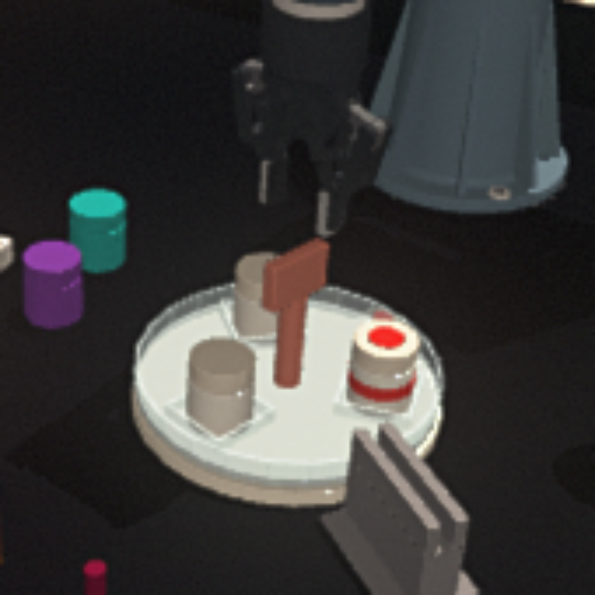

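The open fingers stand over the handle, square across its 14 mm thickness. I'll descend and grip.

carry_out(
  motion=[
    {"dx": 0, "dy": 0, "dz": -0.01, "wx": 0, "wy": 0, "wz": 0},
    {"dx": 0, "dy": 0, "dz": -0.025, "wx": 0, "wy": 0, "wz": 0},
    {"dx": 0, "dy": 0, "dz": -0.04, "wx": 0, "wy": 0, "wz": 0},
    {"dx": 0, "dy": 0, "dz": -0.053, "wx": 0, "wy": 0, "wz": 0},
    {"dx": 0, "dy": 0, "dz": -0.061, "wx": 0, "wy": 0, "wz": 0},
    {"dx": 0, "dy": 0, "dz": -0.065, "wx": 0, "wy": 0, "wz": 0},
    {"dx": 0, "dy": 0, "dz": -0.065, "wx": 0, "wy": 0, "wz": 0},
    {"dx": 0, "dy": 0, "dz": -0.065, "wx": 0, "wy": 0, "wz": 0},
  ],
)

```text
time: 16.55
ee_pos: [471.5, 37.2, 283.1]
tcp_rot: [0.0, 0.989, -0.15, 0.0]
wrist_force: [0.6, -0.3, 0.2]
opening: 50.1
```

carry_out(
  motion=[
    {"dx": 0, "dy": 0, "dz": 0, "wx": 0, "wy": 0, "wz": 0},
    {"dx": 0, "dy": 0, "dz": 0, "wx": 0, "wy": 0, "wz": 0},
    {"dx": 0, "dy": 0, "dz": 0, "wx": 0, "wy": 0, "wz": 0},
    {"dx": 0, "dy": 0, "dz": 0, "wx": 0, "wy": 0, "wz": 0},
    {"dx": 0, "dy": 0, "dz": 0, "wx": 0, "wy": 0, "wz": 0},
    {"dx": 0, "dy": 0, "dz": 0, "wx": 0, "wy": 0, "wz": 0},
    {"dx": 0, "dy": 0, "dz": 0, "wx": 0, "wy": 0, "wz": 0},
    {"dx": 0, "dy": 0, "dz": 0, "wx": 0, "wy": 0, "wz": 0},
  ],
  grip=0.0,
  newtons=35,
)

```text
time: 17.55
ee_pos: [471.2, 36.6, 283.1]
tcp_rot: [0.001, 0.989, -0.15, -0.0]
wrist_force: [-3.2, -5.3, 3.4]
opening: 14.0
```

Gripped: opening is 14.0 mm with a small side force. I'll shift about 1 mm to relieve it and start turning gently.

carry_out(
  motion=[
    {"dx": -0.0003, "dy": -0.0006, "dz": 0, "wx": 0, "wy": 0, "wz": 0.01},
    {"dx": -0.0006, "dy": -0.001, "dz": 0, "wx": 0, "wy": 0, "wz": 0.04},
    {"dx": -0.0006, "dy": -0.001, "dz": 0, "wx": 0, "wy": 0, "wz": 0.09},
    {"dx": -0.0006, "dy": -0.001, "dz": 0, "wx": 0, "wy": 0, "wz": 0.15},
    {"dx": -0.0006, "dy": -0.001, "dz": 0, "wx": 0, "wy": 0, "wz": 0.21},
    {"dx": -0.0006, "dy": -0.001, "dz": 0, "wx": 0, "wy": 0, "wz": 0.27},
    {"dx": -0.0006, "dy": -0.001, "dz": 0, "wx": 0, "wy": 0, "wz": 0.33},
    {"dx": -0.0006, "dy": -0.001, "dz": 0, "wx": 0, "wy": 0, "wz": 0.39},
  ],
)

```text
time: 18.55
ee_pos: [471.0, 36.6, 283.1]
tcp_rot: [-0.0, 0.999, 0.046, 0.001]
wrist_force: [0.6, 0.9, 3.4]
opening: 13.4
```

carry_out(
  motion=[
    {"dx": 0, "dy": 0, "dz": 0, "wx": 0, "wy": 0, "wz": 0.06},
    {"dx": 0, "dy": 0, "dz": 0, "wx": 0, "wy": 0, "wz": 0.12},
    {"dx": 0, "dy": 0, "dz": 0, "wx": 0, "wy": 0, "wz": 0.18},
    {"dx": 0, "dy": 0, "dz": 0, "wx": 0, "wy": 0, "wz": 0.24},
    {"dx": 0, "dy": 0, "dz": 0, "wx": 0, "wy": 0, "wz": 0.3},
    {"dx": 0, "dy": 0, "dz": 0, "wx": 0, "wy": 0, "wz": 0.36},
    {"dx": 0, "dy": 0, "dz": 0, "wx": 0, "wy": 0, "wz": 0.42},
    {"dx": 0, "dy": 0, "dz": 0, "wx": 0, "wy": 0, "wz": 0.48},
  ],
)

```text
time: 19.55
ee_pos: [470.8, 37.0, 283.1]
tcp_rot: [-0.001, 0.959, 0.283, 0.001]
wrist_force: [-0.1, 3.5, 4.4]
opening: 13.5
```

carry_out(
  motion=[
    {"dx": 0, "dy": 0, "dz": 0, "wx": 0, "wy": 0, "wz": 0.06},
    {"dx": 0, "dy": 0, "dz": 0, "wx": 0, "wy": 0, "wz": 0.12},
    {"dx": 0, "dy": 0, "dz": 0, "wx": 0, "wy": 0, "wz": 0.18},
    {"dx": 0, "dy": 0, "dz": 0, "wx": 0, "wy": 0, "wz": 0.24},
    {"dx": 0, "dy": 0, "dz": 0, "wx": 0, "wy": 0, "wz": 0.29},
    {"dx": 0, "dy": 0, "dz": 0, "wx": 0, "wy": 0, "wz": 0.32},
    {"dx": 0, "dy": 0, "dz": 0, "wx": 0, "wy": 0, "wz": 0.34},
    {"dx": 0, "dy": 0, "dz": 0, "wx": 0, "wy": 0, "wz": 0.34},
  ],
)

```text
time: 20.55
ee_pos: [470.7, 37.2, 283.1]
tcp_rot: [-0.001, 0.898, 0.44, 0.001]
wrist_force: [-2.4, 3.9, 4.5]
opening: 13.4
```

Run:
```python
from h import *
s=read_state();print(s["ee_pos"],s["opening"],s["wrist_force"],s["q"]);r=s["tcp_rot"];print(np.degrees(2*np.arctan2(r[2],r[1]))-90)
for n in("scene","top"):
    a,d=get_image(n);cv2.imwrite(f"pics/{n}7.png",a);np.save(f"pics/{n}7.npy",d)
a=cv2.imread("pics/scene7.png");cv2.imwrite("pics/s7.png",cv2.resize(a[120:290,210:400],None,fx=3,fy=3))
```

```text
[470.65855022  37.17078156 283.09771656] 13.430047613161125 [-2.37504943  3.86148413  4.50957189] [-0.17399053  0.10455162  1.9635972   0.00224569  1.0733695   0.484231  ]
-37.7747075110054
```

View pics/s7.png

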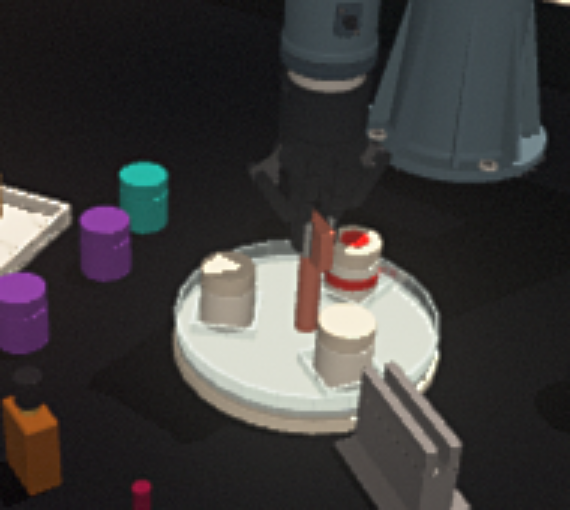

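View pics/top7.png

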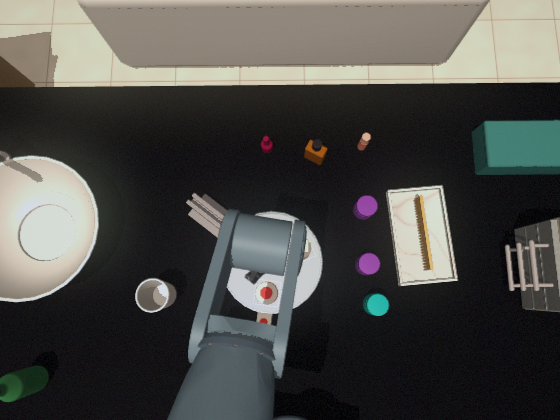

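The comb is visible in the tray at about (424,232), and the marked jar at (266,293) is nearly in line with the dot at (264,321). Now I'll measure the leftover angle.

Run:
```python
from h import *
p=cv2.imread("pics/top7.png")
cv2.imwrite("pics/c7.png",cv2.resize(p[240:340,220:320],None,fx=5,fy=5,interpolation=cv2.INTER_NEAREST))
def redm(p):
    hsv=cv2.cvtColor(p,cv2.COLOR_BGR2HSV).astype(int);H,S,V=hsv[...,0],hsv[...,1],hsv[...,2]
    return ((H<8)|(H>172))&(S>140)&(V>60)
vv,uu=np.mgrid[:420,:560]
def box(a,b,c,e): return (uu>=a)&(uu<b)&(vv>=c)&(vv<e)
red=redm(p);ax=np.array([470.5,36.7])
m=red&box(255,280,280,305);P=pts("top",m,84).astype(np.float32);c=cv2.minEnclosingCircle(P);print("spot",m.sum(),P.mean(0),c)
dot=np.array([326.6,56.2])
ang=lambda v:np.degrees(np.arctan2(v[1],v[0]))
print(ang(P.mean(0)-ax),ang(np.array(c[0])-ax),"dot",ang(dot-ax))
# scene spot
q=cv2.imread("pics/scene7.png");m=redm(q)&box(310,345,190,206)
ys,xs=np.nonzero(m);print(xs.min(),xs.max(),ys.min(),ys.max(),m.sum());P=pts("scene",m,84);print("scene spot",P.mean(0),cv2.minEnclosingCircle(P.astype(np.float32)))
q=cv2.imread("pics/scene0.png");m=redm(q)&box(330,352,210,224);P=pts("scene",m,84);print("scene0 spot",m.sum(),P.mean(0))
```

```text
spot 107 [396.472     45.933353] ((396.37664794921875, 45.98628234863281), 13.199837684631348)
172.89033864728444 172.85910538681782 dot 172.28281294399315
320 332 197 201 41
scene spot [393.46177351  45.25610481] ((393.7488708496094, 40.621376037597656), 18.08295440673828)
scene0 spot 48 [450.52166611 109.00005197]
```

View pics/c7.png

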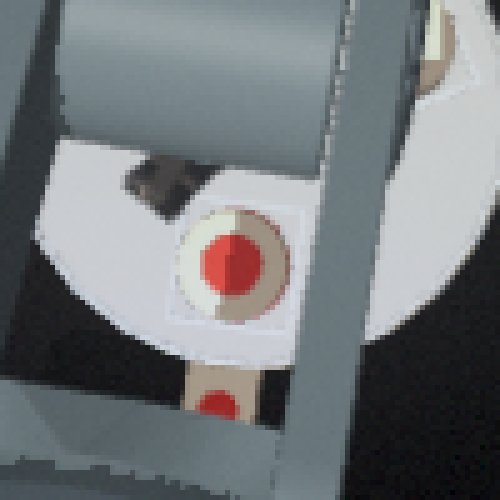

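The marked jar is at 172.5±0.4° (spot 172.9°, handle 172.2°) and the dot at 172.3°, so they're aligned. The jars are upright, and the comb is still standing in the tray. Handing in while gripping.

```bash
python3 -c "
from cell import *
s=read_state();print(s['time'],s['opening'],s['wrist_force']);print(job_done())"
```

```text
20.65 13.350695353305726 [-1.43563695  5.17038322  5.70262796]
the job is handed in; nothing more can be done
None
```

The job is done and handed in at 20.65 s. No verdict was reported.

- **Comb:** I slid it straight up out of its slot, carried it over to the marble tray and let go. The last top picture shows it still inside the tray, standing on edge.
- **Turntable:** I gripped the rose-gold handle and turned it about +69.4°. The red-spotted jar came to 172.9° by its spot, or 172.2° by the handle, against 172.3° for the red dot. The two differ by about 0.6°, within the jar's play and the camera calibration.
- **Finish:** The gripper is still closed on the handle (13.4 mm reading, 35 N set), with about 8 N of force at the wrist.
- **Last look:** The jars stand upright in their wells. By eye, the tumbler, lipstick, perfume, polish and the coloured look-alike jars are where they were. I did not re-measure those.
- **Weaker check:** In the scene camera the gripper partly hid the spot, so that reading was not usable for a precise angle. It put the spot within about 3 mm of the top view.

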